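Refill the spring-fed gift box dispenser

ROBOT

A 6-joint arm with a two-finger parallel gripper is mounted at the origin on the work surface. World frame = base frame: x ahead of the robot, y to its left, z up, the work surface at z = 0. Lengths are in m, angles in rad, forces in N, time in s.
With the tool pointing down it reaches from about 0.25 to 0.725 m from the base axis. Payload 4 kg.
Tool frame: the origin (TCP) lies on the centre line of the jaws, within the pads' length; the fingertips stand tip_reach ahead of it and the grasp point (between the pads) lies 5 mm behind it (tip_reach is the distance from the TCP to the fingertips, in m); z points along the fingers, y is the direction in which the jaws open and shut (so a half turn about z gives the same grasp; the last joint's range is limited). The gripper opens to 85 mm and grips with 20 to 120 N. Pads are 22 mm wide; open, the fingers measure 114 mm over their backs; the gripper's body (76 mm by 85 mm) begins 54 mm behind the grasp point. The pads swing forward as they close: fully open they stand 13 mm farther back than shut.
Start: joints at [1.276, 0.241, 0.005, 1.335, 0, 1.571], TCP at [0.145, 0.478, 0.245] pointing down, gripper open.
Joint ranges: [-2.72, 2.72], [-1.05, 1.87], [-1.09, 1.28], [-1.99, 2.15], [-1.42, 1.44], [-3.14, 3.14]. Speed limits (rad/s): [2.79, 2.79, 3.14, 3.14, 3.14, 3.14].

INTERFACE

Orientations are given as a unit quaternion [x, y, z, w].
In Python, from workcell import * gives the robot as it stands.
- The arm moves only by the tool arm_command, never from a script. Its arguments are lists of equal length, an entry for each row: "translation": the shift along the tool's x, y, z in cm, a list of three; "turn": the turn about the tool's z in rad; "hand": the closure, from 0 (fully open) to 1 (shut). In form: {"translation": [[x, y, z], ...], "turn": [turn, ...], "hand": [hand, ...]}. A call has 1 to 5 rows; each row is the pose to reach, as a shift and turn from the pose commanded when the call began, along the tool's axes at that moment; what a row does not reach only later rows make up. A row lasts 1/12 s, in which the tool goes at most 41.7 mm and 7.16 degrees, less where a joint would pass 70% of its speed; a pose out of reach is approached as far as the arm can. A call with a gripper value outside its range is refused whole. The fingers move at their own pace and stop on an object; the grip force is fixed at half the most. Time passes only in rows, so rows that repeat a pose let the fingers close. It gives the time, the measured TCP pose, the force and the opening at its end, in the units of the state.
- get_obs(): the state, without advancing time (a new reading comes with each control period).
- camera(name): name is "scene" or "top" or "wrist"; returns (picture, depth): 384x512x3 uint8, red, green, blue; 384x512 float32, m along the optical axis (not along the pixel's ray), 0 where there is no reading.
- camera_info(name): a dict with "mtx" (3x3 intrinsics, pixels), "world_to_cam" (4x4, takes a point from world to camera coordinates). Camera axes: x right, y down, z forward; pixel columns grow to the right and rows downward; lengths in m; the calibration is good to about 2 mm. A picture is of the moment at which its call begins: read the wrist's pose just before it. camera_info takes no time and is no camera call; for the wrist camera it gives the pose at the moment of the call.
- job_done(): hands the job in, once; it reports no verdict.
Trained networks look in the newest picture that a camera, given by its name, has taken for a name from the list of things; names that differ only in an ending like _2 or _b are one class to them, and where a whole thing is asked for, a point or a joint stands for the part that bears it (a point fixed in the world has none). Each returns a list of dicts, best first, with "conf" (0 to 1); they miss things now and then, are a little off and sometimes report something else, mostly with a low value. They report only what shows in the picture. A call takes as long as a camera call. They do not tell look-alikes from the thing itself.
- search_frame(camera, name): "location" ([row, column] in pixels, amid what is visible of it).
- spot_point(camera, name): "location" ([row, column] in pixels: a listed point, or the origin of a listed thing).
The state is a dict: "clock": time; "joint_pos": joint angles; "joint_vel": joint speeds; "tau": joint torques, N m; "eef_pos": TCP position; "tool_rot": TCP orientation; "ft_force": force on the tool from outside, world axes, zero at the start; "ft_torque": the same for the moment, N m; "grip_width": finger opening in m.
Only numpy, scipy, OpenCV 4.12 (cv2) and the standard library are available. Lean on these libraries where they do the work, as an engineer would, in place of code of your own. Each camera call takes 0.05 s, during which the arm holds its last target. There are 200 camera calls.

TASK

Refill the stall's gift box dispenser, one box at a time and lids up: first lay the deep wooden gift box in the well and press it down against the spring until it snaps under both catches, let go, then do the same with the flat box on top of it. Leave the other things on the table where they stand.

Things in the scene. Friction and masses are not known exactly. Their poses are not given: they have to be found in the camera images.
- deep_box: Dark wooden gift box with its lid shut, 110 (its x) x 56 (its y) x 30 mm tall, about 0.11 to 0.22 kg, loose on the table. A long bar-shaped inlay marks its lid. Origin: centre of the underside; z up through the lid. It may go into the well either way round.
- flat_box: Dark wooden gift box like the deep one, with the same 110 (x) x 56 (y) mm outline, but only 18 mm tall, about 0.08 to 0.15 kg, loose on the table. A round inlay, 36 mm across, marks its lid. Origin: centre of the underside; z up through the lid. It may go into the well either way round.
- dispenser: Wooden spring-fed magazine fixed to the table: base 180 (its x) x 100 (its y) x 12 mm, four corner posts around an upright well of 115 (x) x 61 (y) mm, for boxes laid with their long side along its x. The middle 74 mm of both long sides is open from the base up, for fingers. At the middle of each short end a steel catch springs into the well. Origin: centre of the underside; z up.
- latch_line (a point): Point on the well's axis, 82 mm above the table, level with the undersides of the catches; axes as the dispenser's. The catch noses are 100 mm apart and slope outwards up to 19 mm above. A box pushed down spreads them (up to 10 N); with its top 2 mm below here they snap over it, and let go it rises until its lid bears on them. Both boxes in, the stack can go 12 mm below here.
- well_mouth (a point): Point on the well's axis at the very top of the dispenser, 120 mm above the table. The lead-ins on the posts flare out from the well's size at 106 mm height to 8 mm wider each side here.
- follower (a joint): Sprung aluminium plate (84 x 50 mm) in the well that carries the stack: metres pushed down from rest, 0 to 0.072. At rest its top is 12 mm above latch_line. The spring needs about 3 N to start and 90 N/m more. It reads 0.042 with the deep box latched and 0.060 with both latched.
- beaker: Bystander: open terracotta beaker, 84 mm across and 100 mm tall. Origin: centre of the underside.
- cube_box: Bystander: dark wooden box 75 x 75 x 62 mm, too wide for the dispenser. Origin: centre of the underside.
- ring_mandrel: Bystander: steel ring mandrel, a slim upright cone 150 mm tall on a foot 72 mm across. Origin: centre of the underside.
Things that resemble listed ones, but are neither listed nor needed, are in the scene too. Leave any red or white look-alike of the flat_box alone.

How it is judged:
On the way, in this order (a step that is already met when the one before it is completed fails the run):
1. the deep box alone is latched under the catches, lid up, and let go (z of deep_box in the frame of latch_line between -0.035 and -0.028 m and horizontal distance between deep_box and latch_line below 0.006 m and angle between deep_box's own z axis and vertical below 0.06 rad and contact force between the fingers and deep_box below 0.3 N), for 0.2 s.
2. the flat box is latched on top of the deep box, lid up, and let go (z of flat_box in the frame of latch_line between -0.023 and -0.016 m and horizontal distance between each of flat_box, deep_box and latch_line below 0.006 m and angle between each of flat_box, deep_box's own z axis and vertical below 0.06 rad and z of deep_box in the frame of latch_line between -0.053 and -0.046 m and contact force between the fingers and flat_box below 0.3 N), for 0.2 s.
At the end, for the whole second after the job is handed in: Both boxes rest let go in the dispenser, lids up, level within 3 degrees and within 6 mm of the well's axis: the flat box's lid at the undersides of the catches (2 mm above to 5 mm below), the deep box under it (same tolerance), the follower pushed down over 56 mm (all of step 2 and value of joint follower above 0.056 m and linear speed of each of deep_box, flat_box below 0.02 m/s and contact force between the fingers and deep_box below 0.3 N); the robot touches nothing.
It fails at once if the beaker is moved more than 30 mm or tipped over (distance of beaker from where it was at the start of the episode above 0.03 m or angle between beaker's own z axis and vertical above 0.5 rad).
It fails at once if the cube box is moved more than 30 mm or tipped over (distance of cube_box from where it was at the start of the episode above 0.03 m or angle between cube_box's own z axis and vertical above 0.5 rad).
It fails at once if the ring mandrel is moved more than 30 mm or tipped over (distance of ring_mandrel from where it was at the start of the episode above 0.03 m or angle between ring_mandrel's own z axis and vertical above 0.5 rad).
It also fails if it takes over 64 s, if anything falls off the work surface, if the arm or the gripper's body presses on something with over 40 N, if the wrist force passes 120 N, or if a joint passes its speed limit or range.

## Working session

There is one attempt and no reset: what is moved stays moved. The work goes in short steps, Python scripts to look and compute and a tool call to move; the robot and the scene stay as the last step left them, time stands still between calls to the robot, and variables do not carry over. Pictures are saved under pics/ and viewed, about 8 in all and at most 12, crops included, and the job is handed in when it is done.

Besides the shell and the picture viewer there is one more tool, called after "Emit:" by a JSON object that holds its "api" and its "payload". arm_command: Moves the arm, as the interface text tells. Its arguments: {"type":"object","properties":{"translation":{"type":"array","items":{"type":"array","items":{"type":"number"}}},"turn":{"type":"array","items":{"type":"number"}},"hand":{"type":"array","items":{"type":"number"}}},"required":["translation","turn","hand"]}

```bash
mkdir -p pics; ls; python3 - <<'E'
from workcell import *
import cv2,numpy as np
for n in ("scene","top"):
    p,d=camera(n); cv2.imwrite(f"pics/{n}0.png",p[...,::-1]); np.savez(f"/tmp/{n}.npz",p=p,d=d,**camera_info(n))
    for t in ("deep_box","flat_box","dispenser"):
        print(n,t,[(x["location"],round(x["conf"],2)) for x in search_frame(n,t)])
o=get_obs();print(o)
E
```

```text
pics
scene deep_box [([195.2, 374.2], 0.79), ([205.8, 279.3], 0.62)]
scene flat_box [([176.1, 154.1], 0.97), ([196.9, 187.2], 0.83), ([160.3, 219.3], 0.64)]
scene dispenser []
top deep_box [([241.3, 152.0], 0.65), ([148.8, 190.0], 0.6)]
top flat_box [([231.0, 380.6], 0.98), ([266.8, 313.1], 0.95), ([211.0, 331.4], 0.7)]
top dispenser [([201.5, 244.9], 0.65)]
{'clock': 0.4, 'joint_pos': array([ 1.27601138e+00,  2.40755914e-01,  4.84817646e-03,  1.33521564e+00,
       -1.92921920e-05,  1.57076648e+00]), 'joint_vel': array([ 7.93945551e-04, -3.28774769e-03,  2.66386077e-03,  6.09185060e-05,
        7.27465755e-04,  7.12644604e-05]), 'tau': array([-9.76128422e-05, -3.71780419e+01,  2.52330923e+01,  5.34496503e-03,
       -6.48519276e-06,  4.40064412e-06]), 'eef_pos': array([0.14524973, 0.4783561 , 0.24517046]), 'tool_rot': array([ 1.46844615e-01,  9.89159558e-01, -1.63170381e-04, -1.44764077e-05]), 'ft_force': array([-0.08370413,  0.28824991,  0.55625185]), 'ft_torque': array([-0.00268557,  0.03217419,  0.00125907]), 'grip_width': 0.08512636165518482}
```

View pics/top0.png

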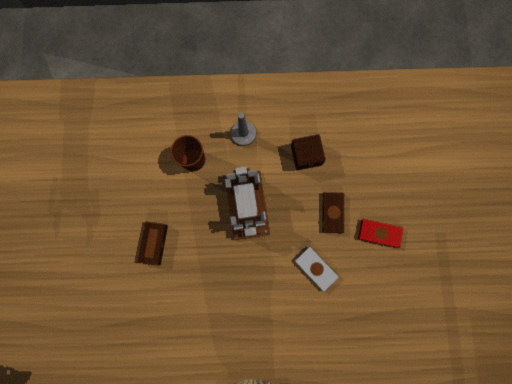

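View pics/scene0.png

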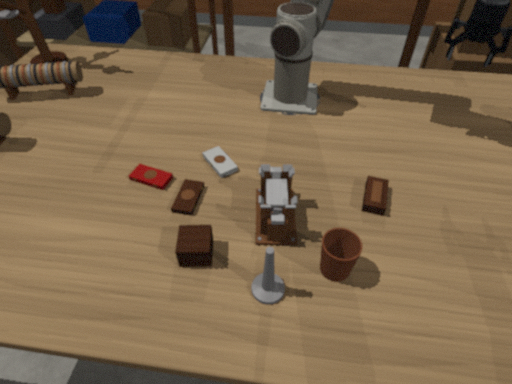

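The top view shows the deep box (bar inlay) at (row 243, col 153). The dark flat box (round inlay) is at (213, 333). Look-alikes are white at (269, 317) and red at (233, 381), plus the cube box at (152, 308). The dispenser is at (203, 246), the mandrel at (133, 243) and the beaker at (153, 189). Next I'll measure them from depth.

```bash
cat > h.py <<'E'
import numpy as np,cv2
def cloud(d,K,T):
    v,u=np.mgrid[:d.shape[0],:d.shape[1]]
    c=np.stack([(u-K[0,2])/K[0,0]*d,(v-K[1,2])/K[1,1]*d,d],-1)
    R,t=T[:3,:3],T[:3,3]
    return (c-t)@R          # R^T(c-t)
def rect(P,m):
    q=P[m][:,:2].astype(np.float32)*1000
    (c,s,a)=cv2.minAreaRect(q)
    if s[0]<s[1]: s=s[::-1];a+=90
    return np.round(c,1),np.round(s,1),round((a+90)%180-90,1),np.round(np.median(P[m][:,2])*1000,1),len(q)
E
python3 - <<'E'
from h import *
z=np.load("/tmp/top.npz");d=z["d"];p=z["p"]
P=cloud(d,z["mtx"],z["world_to_cam"])
print("cam",np.linalg.inv(z["world_to_cam"])[:3,3],z["mtx"][0,0])
H=P[...,2]
for n,(r,c),lo,hi in (("deep",(243,153),.02,.045),("flat",(213,333),.009,.03),("white",(269,317),.009,.03),("cube",(152,308),.045,.08),("disp",(203,246),.108,.14),("follow",(203,246),.085,.103),("base",(203,246),.006,.02),("beaker",(153,189),.08,.12),("mand",(125,243),.02,.2)):
    w=38 if n in("disp","base","follow") else 26
    m=(H>lo)&(H<hi)&(d>0);k=np.zeros_like(m);k[r-w:r+w,c-w:c+w]=1
    m=m&k
    if m.sum()>4:
        if n in("deep","flat","white","cube"):
            _,l=cv2.connectedComponents(m.astype(np.uint8));
            if l[r,c]: m=l==l[r,c]
        print(n,*rect(P,m))
    if n in("deep","flat"): print(np.round(H[r,c-14:c+15:2]*1000))
big=cv2.resize(p[180:290,120:410],None,fx=2.7,fy=2.7,interpolation=cv2.INTER_CUBIC)
cv2.imwrite("pics/crop.png",np.clip(big[...,::-1].astype(int)*2,0,255))
E
```

```text
cam [ 0.43149242 -0.03038759  1.03644463] 375.7968343404702
deep [466.2 257.5] [110.   57.4] -9.5 30.0 906
[ 1. 28. 29. 29. 32. 33. 27. 31. 32. 29. 28. 30. 19.  0. -1.]
flat [ 537.2 -233.6] [110.3  57.2] -3.3 18.9 855
[ 2. -1. 15. 18. 20. 18. 19. 20. 20. 22. 19. 19. 20. -2.  4.]
white [ 388.4 -179.1] [108.9  56.2] 41.8 18.8 895
cube [ 702.2 -167.5] [76.8 75.5] 10.1 63.2 821
disp [565.1   2.5] [139.7  85.6] 7.3 117.4 331
follow [565.8   8.8] [176.7  73.6] -3.2 94.3 956
base [578.7 -21.8] [214.7 185.2] 18.9 12.6 920
beaker [697.9 151.5] [82.2 80.7] 2.1 98.3 287
mand [766.5   7.4] [24.8 22.2] -61.8 92.1 193[ WARN:0@0.463] global loadsave.cpp:1063 imwrite_ Unsupported depth image for selected encoder is fallbacked to CV_8U.
```

View pics/crop.png

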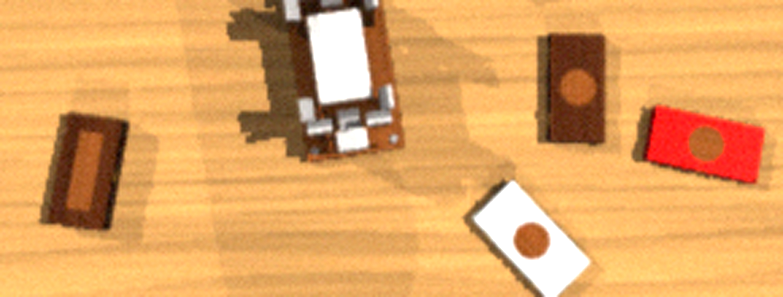

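The crop confirms the choice. The dark box at (175, 85) has the bar inlay, so it is deep_box. The dark one at (88, 575) has the round inlay, so it is flat_box. The white and red look-alikes are left alone. Next I'll check tip_reach and refine the dispenser pose.

```bash
cat >> h.py <<'E'
from scipy.spatial.transform import Rotation as Ro
def plan(x,y,z,jaw):
    from workcell import get_obs
    o=get_obs();R=Ro.from_quat(o["tool_rot"]).as_matrix()
    s=R.T@(np.array([x,y,z])-o["eef_pos"])*100
    cur=np.degrees(np.arctan2(R[1,1],R[0,1]))
    t=np.radians((cur-jaw+90)%180-90)     # tool z down: + turn lowers the world yaw
    print("t",round(o["clock"],2),"shift cm",np.round(s,2),"turn",round(t,3),"jaw now",round(cur,2),"tcp",np.round(o["eef_pos"]*1000,1),"w",round(o["grip_width"]*1000,1),"F",np.round(o["ft_force"],1))
E
python3 - <<'E'
from h import *
plan(.50,.005,.34,97.3)
E
```

```text
t 0.4 shift cm [-47.7  -34.99  -9.47] turn -0.422 jaw now 73.11 tcp [145.2 478.4 245.2] w 85.1 F [-0.1  0.3  0.6]
```

Emit:
{"api": "arm_command", "payload": {"translation": [[-47.7, -35, -9.5], [-47.7, -35, -9.5], [-47.7, -35, -9.5], [-47.7, -35, -9.5], [-47.7, -35, -9.5]], "turn": [-0.42, -0.42, -0.42, -0.42, -0.42], "hand": [0, 0, 0, 0, 0]}}

```text
clock: 0.82
eef_pos: [0.2631, 0.3211, 0.277]
tool_rot: [-0.065, 0.998, 0.0, 0.0]
ft_force: [0.4, 0.9, 0.7]
grip_width: 0.0852
```

```bash
python3 -c "
from h import *
plan(.50,.005,.34,97.3)"
```

```text
t 0.82 shift cm [-19.42 -34.4   -6.3 ] turn 0.002 jaw now 97.41 tcp [263.1 321.1 277. ] w 85.2 F [0.4 0.9 0.7]
```

Emit:
{"api": "arm_command", "payload": {"translation": [[-19.4, -34.4, -6.3], [-19.4, -34.4, -6.3], [-19.4, -34.4, -6.3], [-19.4, -34.4, -6.3], [-19.4, -34.4, -6.3]], "turn": [0, 0, 0, 0, 0], "hand": [0, 0, 0, 0, 0]}}

```text
clock: 1.23
eef_pos: [0.386, 0.1555, 0.3102]
tool_rot: [-0.063, 0.998, 0.0, 0.001]
ft_force: [1.3, -0.3, -0.5]
grip_width: 0.0853
```

```bash
python3 -c "
from h import *
plan(.50,.005,.34,97.3)"
```

```text
t 1.23 shift cm [ -9.44 -16.35  -2.97] turn -0.002 jaw now 97.18 tcp [386.  155.5 310.2] w 85.3 F [ 1.3 -0.3 -0.5]
```

Emit:
{"api": "arm_command", "payload": {"translation": [[-9.4, -16.3, -3], [-9.4, -16.3, -3], [-9.4, -16.3, -3], [-9.4, -16.3, -3], [-9.4, -16.3, -3]], "turn": [0, 0, 0, 0, 0], "hand": [0, 0, 0, 0, 0]}}

```text
clock: 1.65
eef_pos: [0.5009, 0.0039, 0.3399]
tool_rot: [-0.061, 0.998, -0.001, 0.001]
ft_force: [-0.6, 0.8, -0.1]
grip_width: 0.0851
```

```bash
python3 - <<'E'
from workcell import *
from h import *
plan(.5,.005,.34,97.3)
i=camera_info("wrist");p,d=camera("wrist");np.savez("/tmp/w.npz",p=p,d=d,**i)
T=i["world_to_cam"];print(np.linalg.inv(T)[:3])
P=cloud(d,i["mtx"],T);H=P[...,2]
ok=(d>0)&(np.hypot(P[...,0]-.565,P[...,1]-.003)<.11)
for lo,hi in((.109,.13),(.09,.098),(.009,.016)):
    m=ok&(H>lo)&(H<hi); print(lo,*rect(P,m))
for n in("well_mouth","latch_line","dispenser"):
    for r in spot_point("wrist",n)[:1]:
        v,u=r["location"];z0={"well_mouth":.12,"latch_line":.082,"dispenser":0}[n]
        C=np.linalg.inv(T);K=i["mtx"];ray=C[:3,:3]@[(u-K[0,2])/K[0,0],(v-K[1,2])/K[1,1],1]
        print(n,np.round(C[:3,3]+ray*(z0-C[2,3])/ray[2],4),r)
cv2.imwrite("pics/w1.png",p[...,::-1])
E
```

```text
t 1.65 shift cm [ 0.07  0.12 -0.01] turn -0.006 jaw now 96.98 tcp [500.9   3.9 339.9] w 85.1 F [-0.6  0.8 -0.1]
[[-1.21561216e-01  9.46721181e-01  2.98231247e-01  4.25443490e-01]
 [ 9.92583481e-01  1.16232118e-01  3.56107781e-02 -4.79642424e-03]
 [-9.50571801e-04  3.00348299e-01 -9.53829123e-01  4.68525444e-01]]
0.109 [562.4   5.4] [139.4  85.9] 7.3 117.0 1338
0.09 [562.4   6. ] [174.9  75.9] 6.8 93.8 3345
0.009 [560.7   5.5] [175.9 100. ] 7.3 11.9 2292
well_mouth [0.5642 0.0057 0.12  ] {'location': [215.3, 253.3], 'conf': 0.84}
latch_line [0.5631 0.0079 0.082 ] {'location': [203.9, 255.6], 'conf': 0.87}
dispenser [0.565  0.0108 0.    ] {'location': [187.5, 257.8], 'conf': 0.76}
```

View pics/w1.png

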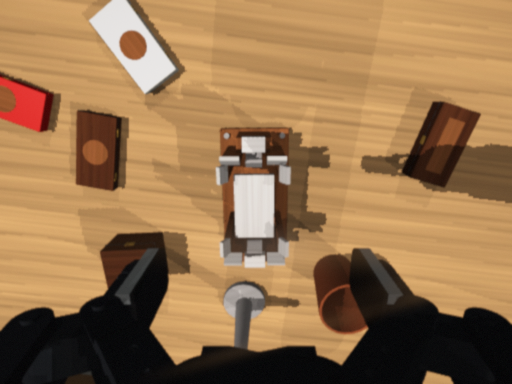

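The wrist view shows the dispenser at (200, 255), the deep box at (143, 440), the flat box at (150, 98), and look-alikes white (45, 133) and red (103, 22). I'll measure both boxes in this same frame.

```bash
python3 - <<'E'
from workcell import *
from h import *
i=camera_info("wrist");p,d=camera("wrist")
P=cloud(d,i["mtx"],i["world_to_cam"]);H=P[...,2]
for n,x,y,lo,hi in(("deep",.466,.2575,.023,.04),("flat",.537,-.2336,.012,.027)):
    m=(d>0)&(np.hypot(P[...,0]-x,P[...,1]-y)<.075)&(H>lo)&(H<hi); print(n,*rect(P,m))
ok=(d>0)&(np.hypot(P[...,0]-.565,P[...,1]-.003)<.11)
for lo,hi in((.109,.13),(.009,.016)): print(lo,*rect(P,ok&(H>lo)&(H<hi)))
plan(.464,.260,.16,80.5)
E
```

```text
deep [463.5 260.9] [110.1  57.7] -9.7 30.0 3292
flat [ 534.3 -229.7] [110.2  57.6] -3.3 17.9 3034
0.109 [562.2   5.5] [139.   85.6] 7.3 117.0 1340
0.009 [560.8   5.5] [175.5 100. ] 7.3 12.0 2273
t 1.9 shift cm [ 0.24 25.46 17.94] turn 0.291 jaw now 97.16 tcp [498.3   7.6 339.2] w 85.4 F [-0.7 -0.5 -0.2]
```

Emit:
{"api": "arm_command", "payload": {"translation": [[0.3, 25.4, 17], [0.3, 25.4, 17], [0.3, 25.4, 17], [0.3, 25.4, 17], [0.3, 25.4, 17]], "turn": [0.29, 0.29, 0.29, 0.29, 0.29], "hand": [0, 0, 0, 0, 0]}}

```text
clock: 2.32
eef_pos: [0.4739, 0.1774, 0.2258]
tool_rot: [0.081, 0.997, 0.0, 0.0]
ft_force: [1.7, 0.7, 0.0]
grip_width: 0.0852
```

```bash
python3 -c "
from h import *
plan(.4645,.2595,.16,80.4)"
```

```text
t 2.32 shift cm [2.26 7.94 6.58] turn 0.005 jaw now 80.68 tcp [473.9 177.4 225.8] w 85.2 F [1.7 0.7 0. ]
```

Emit:
{"api": "arm_command", "payload": {"translation": [[2.3, 7.9, 6.6], [2.3, 7.9, 6.6], [2.3, 7.9, 6.6], [2.3, 7.9, 6.6], [2.3, 7.9, 6.6]], "turn": [0, 0, 0, 0, 0], "hand": [0, 0, 0, 0, 0]}}

```text
clock: 2.73
eef_pos: [0.4638, 0.2579, 0.1596]
tool_rot: [0.08, 0.997, -0.001, -0.001]
ft_force: [-0.0, 0.1, 0.1]
grip_width: 0.0849
```

```bash
python3 - <<'E'
from h import *
from workcell import *
plan(.4645,.2595,.018,80.4)
for k in range(3):
    i=camera_info("wrist");p,d=camera("wrist")
    P=cloud(d,i["mtx"],i["world_to_cam"]);H=P[...,2]
    m=(d>0)&(np.hypot(P[...,0]-.464,P[...,1]-.26)<.075)&(H>.024)&(H<.036); print(*rect(P,m))
    plan(.4645,.2595,.018,80.4)
E
```

```text
t 2.73 shift cm [-0.07  0.2  14.16] turn 0.007 jaw now 80.82 tcp [463.8 257.9 159.6] w 84.9 F [-0.   0.1  0.1]
[463.7 261.6] [109.8  56.2] -9.5 30.1 8027
t 2.78 shift cm [ 0.09  0.22 14.27] turn 0.005 jaw now 80.71 tcp [465.  257.2 160.7] w 85.4 F [-0.6 -1.5 -0.4]
[463.7 261.3] [109.9  56.5] -9.7 30.1 7995
t 2.83 shift cm [ 0.19  0.24 14.34] turn 0.004 jaw now 80.62 tcp [465.8 256.8 161.4] w 85.6 F [-0.5 -0.4  1.1]
[464.  261.2] [110.5  56.6] -9.7 30.1 7970
t 2.88 shift cm [ 0.27  0.25 14.38] turn 0.003 jaw now 80.55 tcp [466.4 256.5 161.8] w 85.5 F [-0.8  0.1  0.5]
```

Emit:
{"api": "arm_command", "payload": {"translation": [[0.1, 0.2, 4], [0.1, 0.2, 8], [0.1, 0.2, 12], [0.1, 0.2, 13.6], [0.1, 0.2, 14.2]], "turn": [0, 0, 0, 0, 0], "hand": [0, 0, 0, 0, 0]}}

```text
clock: 3.3
eef_pos: [0.4638, 0.2564, 0.016]
tool_rot: [0.083, 0.997, -0.001, -0.002]
ft_force: [0.4, 0.1, 0.5]
grip_width: 0.0853
```

Emit:
{"api": "arm_command", "payload": {"translation": [[0, 0, 0], [0, 0, 0], [0, 0, 0], [0, 0, 0], [0, 0, 0]], "turn": [0, 0, 0, 0, 0], "hand": [0.2, 0.4, 0.6, 0.8, 1]}}

```text
clock: 3.72
eef_pos: [0.4677, 0.2596, 0.021]
tool_rot: [0.082, 0.997, 0.001, 0.002]
ft_force: [-0.1, -0.6, 8.1]
grip_width: 0.0545
```

Emit:
{"api": "arm_command", "payload": {"translation": [[0, 0, 0], [0, 0, 0], [0, 0, 0]], "turn": [0, 0, 0], "hand": [1, 1, 1]}}

```text
clock: 3.97
eef_pos: [0.4677, 0.2596, 0.021]
tool_rot: [0.082, 0.997, 0.001, 0.003]
ft_force: [-0.4, -0.9, 5.9]
grip_width: 0.0549
```

Emit:
{"api": "arm_command", "payload": {"translation": [[0, 0, -3], [0, 0, -7], [0, 0, -11], [0, 0, -15], [0, 0, -17]], "turn": [0, 0, 0, 0, 0], "hand": [1, 1, 1, 1, 1]}}

```text
clock: 4.38
eef_pos: [0.4674, 0.2598, 0.1946]
tool_rot: [0.082, 0.997, 0.002, 0.004]
ft_force: [1.5, 1.0, -0.8]
grip_width: 0.0549
```

```bash
python3 -c "
from h import *
plan(.563,.0045,.2,97.3)"
```

```text
t 4.38 shift cm [-13.62 -23.62  -0.57] turn -0.292 jaw now 80.56 tcp [467.4 259.8 194.6] w 54.9 F [ 1.5  1.  -0.8]
```

Emit:
{"api": "arm_command", "payload": {"translation": [[-13.6, -23.6, -0.5], [-13.6, -23.6, -0.5], [-13.6, -23.6, -0.5], [-13.6, -23.6, -0.5], [-13.6, -23.6, -0.5]], "turn": [-0.29, -0.29, -0.29, -0.29, -0.29], "hand": [1, 1, 1, 1, 1]}}

```text
clock: 4.8
eef_pos: [0.5359, 0.0699, 0.1931]
tool_rot: [-0.063, 0.998, 0.0, 0.001]
ft_force: [1.2, 0.3, -1.6]
grip_width: 0.0549
```

```bash
python3 -c "
from h import *
plan(.563,.0045,.2,97.3)"
```

```text
t 4.8 shift cm [-1.86 -6.83 -0.69] turn -0.001 jaw now 97.24 tcp [535.9  69.9 193.1] w 54.9 F [ 1.2  0.3 -1.6]
```

Emit:
{"api": "arm_command", "payload": {"translation": [[-1.9, -4, -0.5], [-1.9, -6.8, -0.5], [-1.9, -6.8, -0.5], [-1.9, -6.8, -0.5]], "turn": [0, 0, 0, 0], "hand": [1, 1, 1, 1]}}

```text
clock: 5.13
eef_pos: [0.5631, 0.0044, 0.1974]
tool_rot: [-0.061, 0.998, 0.0, 0.0]
ft_force: [-0.1, 0.5, -1.7]
grip_width: 0.055
```

```bash
cat > carry.py <<'E'
# carried box versus posts, both in the same wrist/top picture
from h import *
from workcell import *
plan(.563,.0045,.2,97.3)
for n in("wrist","top"):
    i=camera_info(n);p,d=camera(n);P=cloud(d,i["mtx"],i["world_to_cam"]);H=P[...,2]
    np.savez(f"/tmp/c_{n}.npz",p=p,d=d,**i)
    near=(d>0)&(np.hypot(P[...,0]-.563,P[...,1]-.004)<.09)
    h=np.histogram(H[near],np.arange(0,.3,.01));print(n,dict(zip((h[1][:-1]*100).round().astype(int),h[0])))
    cv2.imwrite(f"pics/c_{n}_{int(get_obs()['clock']*100)}.png",p[...,::-1])
E
python3 carry.py; ls pics
```

```text
t 5.13 shift cm [ 0.01  0.01 -0.26] turn -0.006 jaw now 96.95 tcp [563.1   4.4 197.4] w 55.0 F [-0.1  0.5 -1.7]
wrist {np.int64(0): np.int64(1182), np.int64(1): np.int64(1453), np.int64(2): np.int64(37), np.int64(3): np.int64(41), np.int64(4): np.int64(47), np.int64(5): np.int64(49), np.int64(6): np.int64(43), np.int64(7): np.int64(252), np.int64(8): np.int64(634), np.int64(9): np.int64(1355), np.int64(10): np.int64(492), np.int64(11): np.int64(1383), np.int64(12): np.int64(68), np.int64(13): np.int64(0), np.int64(14): np.int64(0), np.int64(15): np.int64(0), np.int64(16): np.int64(0), np.int64(17): np.int64(79), np.int64(18): np.int64(354), np.int64(19): np.int64(675), np.int64(20): np.int64(27924), np.int64(21): np.int64(1279), np.int64(22): np.int64(1340), np.int64(23): np.int64(3279), np.int64(24): np.int64(8646), np.int64(25): np.int64(6920), np.int64(26): np.int64(10667), np.int64(27): np.int64(2030), np.int64(28): np.int64(0)}
top {np.int64(0): np.int64(168), np.int64(1): np.int64(0), np.int64(2): np.int64(0), np.int64(3): np.int64(0), np.int64(4): np.int64(0), np.int64(5): np.int64(0), np.int64(6): np.int64(0), np.int64(7): np.int64(0), np.int64(8): np.int64(0), np.int64(9): np.int64(0), np.int64(10): np.int64(0), np.int64(11): np.int64(0), np.int64(12): np.int64(0), np.int64(13): np.int64(0), np.int64(14): np.int64(0), np.int64(15): np.int64(0), np.int64(16): np.int64(0), np.int64(17): np.int64(0), np.int64(18): np.int64(0), np.int64(19): np.int64(0), np.int64(20): np.int64(0), np.int64(21): np.int64(0), np.int64(22): np.int64(0), np.int64(23): np.int64(2), np.int64(24): np.int64(2), np.int64(25): np.int64(4), np.int64(26): np.int64(5), np.int64(27): np.int64(5), np.int64(28): np.int64(37)}
c_top_523.png
c_wrist_518.png
crop.png
scene0.png
top0.png
w1.png
```

View pics/c_wrist_518.png

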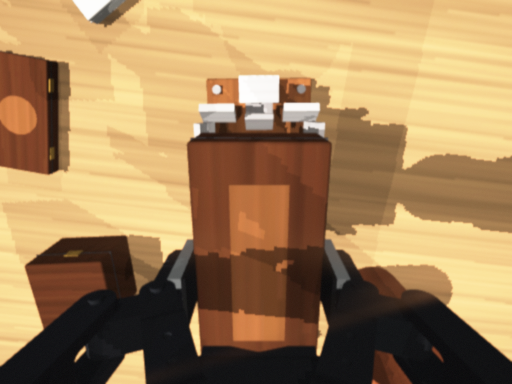

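```bash
python3 - <<'E'
from h import *
z=np.load("/tmp/c_wrist.npz");d=z["d"];P=cloud(d,z["mtx"],z["world_to_cam"]);H=P[...,2]
near=(d>0)&(np.hypot(P[...,0]-.563,P[...,1]-.004)<.09)
m=near&(H>.197)&(H<.2105);_,l,s,_=cv2.connectedComponentsWithStats(m.astype(np.uint8));m=l==1+s[1:,4].argmax()
print("lid",*rect(P,m)); 
A=np.c_[P[m][:,:2]-[.563,.004],np.ones(m.sum())];print("slope, z",np.linalg.lstsq(A,P[m][:,2],rcond=None)[0])
for a in range(0,512,32): 
    pass
print("base",*rect(P,near&(H>.009)&(H<.016)));print("posts",*rect(P,near&(H>.109)&(H<.13)))
# lid edges in dispenser-aligned axes
c,s_=np.cos(np.radians(7.3)),np.sin(np.radians(7.3));q=P[m][:,:2]-[.5623,.0055];u=q@[c,s_];v=q@[-s_,c]
print("lid u,v ranges",np.percentile(u,[.2,1,99,99.8]),np.percentile(v,[.2,1,99,99.8]))
E
```

```text
lid [554.6   4. ] [101.   82.4] 6.6 206.5 28317
slope, z [ 0.00364892 -0.00071698  0.20646449]
base [501.3  -2.5] [99.6 45.2] -83.9 12.1 1439
posts [503.7  -2. ] [85.8 20.8] -83.3 117.4 1528
lid u,v ranges [-0.05815421 -0.05787196  0.03796574  0.04004921] [-0.0399164  -0.03141091  0.03031764  0.03879201]
```

The picture shows the box held lid up, its front edge at row 138 (cols 188–330), just short of the front posts (row 112, cols 198–325). I'll measure the offset precisely within this one frame.

```bash
cat > off.py <<'E'
# carried lid vs front posts/base edges in dispenser axes (same wrist frame); argv: lid z range
import sys
from h import *
z=np.load("/tmp/c_wrist.npz");d=z["d"];P=cloud(d,z["mtx"],z["world_to_cam"]);H=P[...,2]
c,s=np.cos(np.radians(7.3)),np.sin(np.radians(7.3));q=P[...,:2]-[.5623,.0055];U=q@[c,s];V=q@[-s,c]
near=(d>0)&(abs(U)<.11)&(abs(V)<.06)
lo,hi=map(float,sys.argv[1:3])
L=near&(H>lo)&(H<hi)&(abs(V)<.035)
def edges(m,name):
    print(name,"u0 %.1f"%(np.percentile(U[m],.5)*1000),"v %.1f %.1f mid %.1f"%(*(e:=np.percentile(V[m],[.5,99.5])*1000),e.mean()))
edges(L&(U<-.03),"lid")
rows=[(np.median(U[L&(abs(V-v)<.002)&(U<-.045)].min()),v) for v in np.linspace(-.02,.02,9)]
print("front-edge angle rel. to dispenser deg",np.degrees(np.polyfit([r[1] for r in rows],[r[0] for r in rows],1)[0])*-1)
edges(near&(H>.109)&(H<.13)&(U<-.04),"posts");edges(near&(H>.009)&(H<.016)&(U<-.06),"base")
m=near&(H>.109)&(H<.13)&(U<-.04)
for sgn in(-1,1): print("post",sgn,np.round(np.percentile(U[m&(V*sgn>.02)],[.5,50,99.5])*1000,1))
E
python3 off.py .197 .2105
python3 - <<'E'
from h import *
z=np.load("/tmp/w.npz");d=z["d"];P=cloud(d,z["mtx"],z["world_to_cam"]);H=P[...,2]
c,s=np.cos(np.radians(7.3)),np.sin(np.radians(7.3));q=P[...,:2]-[.5623,.0055];U=q@[c,s];V=q@[-s,c]
near=(d>0)&(abs(U)<.11)&(abs(V)<.06)
for lo,hi in((.109,.13),(.009,.016)):
    m=near&(H>lo)&(H<hi);print("first look",np.round(np.percentile(U[m],[.5,99.5])*1e3,1),np.round(np.percentile(V[m],[.5,99.5])*1e3,1))
m=near&(H>.109)&(H<.13);h=np.histogram(U[m]*1e3,np.arange(-80,81,5));print(h[0])
E
```

```text
lid u0 -58.2 v -27.7 27.1 mid -0.3
front-edge angle rel. to dispenser deg -0.5915472403216318
posts u0 -69.1 v -42.4 42.5 mid 0.1
base u0 -89.3 v -49.6 49.6 mid 0.0
post -1 [-68.9 -62.3 -49.8]
post 1 [-69.1 -62.  -49.1]
first look [-69.4  69.1] [-42.4  42.7]
first look [-89.4  77.6] [-49.6  49.8]
[  0   0 177 105  86  86  83  82  50   0   0   0   0   0   0   0   0   0
   0   0   0   0   0  68  66  67  64  62 235 107   0   0]
```

Emit:
{"api": "arm_command", "payload": {"translation": [[-0.3, 0, 2], [-0.3, 0, 4], [-0.3, 0, 4.8], [-0.3, 0, 4.8]], "turn": [0, 0, 0, 0], "hand": [1, 1, 1, 1]}}

```text
clock: 5.57
eef_pos: [0.5636, 0.0081, 0.1467]
tool_rot: [-0.064, 0.998, 0.0, -0.003]
ft_force: [0.0, 0.9, -1.9]
grip_width: 0.0547
```

```bash
python3 carry.py | grep -v "^top"; python3 off.py .147 .163
```

```text
t 5.57 shift cm [ 0.14 -0.35 -5.33] turn 0.0 jaw now 97.31 tcp [563.6   8.1 146.7] w 54.7 F [ 0.   0.9 -1.9]
wrist {np.int64(0): np.int64(2239), np.int64(1): np.int64(1491), np.int64(2): np.int64(37), np.int64(3): np.int64(56), np.int64(4): np.int64(45), np.int64(5): np.int64(52), np.int64(6): np.int64(64), np.int64(7): np.int64(336), np.int64(8): np.int64(895), np.int64(9): np.int64(2051), np.int64(10): np.int64(716), np.int64(11): np.int64(3167), np.int64(12): np.int64(242), np.int64(13): np.int64(363), np.int64(14): np.int64(705), np.int64(15): np.int64(27963), np.int64(16): np.int64(1274), np.int64(17): np.int64(1337), np.int64(18): np.int64(3954), np.int64(19): np.int64(8238), np.int64(20): np.int64(7237), np.int64(21): np.int64(10300), np.int64(22): np.int64(1722), np.int64(23): np.int64(0), np.int64(24): np.int64(0), np.int64(25): np.int64(0), np.int64(26): np.int64(0), np.int64(27): np.int64(0), np.int64(28): np.int64(0)}
lid u0 -57.1 v -24.4 30.4 mid 3.0
front-edge angle rel. to dispenser deg -0.18990301327210712
posts u0 -69.0 v -42.7 42.5 mid -0.1
base u0 -88.9 v -49.6 49.6 mid -0.0
post -1 [-69.  -59.2 -40.2]
post 1 [-69.  -62.1 -40.5]
```

Emit:
{"api": "arm_command", "payload": {"translation": [[-0.2, -0.3, 0.2], [-0.2, -0.3, 0.2], [-0.2, -0.3, 0.2]], "turn": [0, 0, 0], "hand": [1, 1, 1]}}

```text
clock: 5.92
eef_pos: [0.569, 0.0039, 0.1479]
tool_rot: [-0.062, 0.998, -0.0, 0.001]
ft_force: [-0.4, -0.7, -1.7]
grip_width: 0.0551
```

```bash
python3 carry.py | grep  "^t "; python3 off.py .145 .161
```

```text
t 5.92 shift cm [ 0.58  0.13 -5.21] turn -0.002 jaw now 97.17 tcp [569.    3.9 147.9] w 55.1 F [-0.4 -0.7 -1.7]
lid u0 -52.4 v -29.2 25.7 mid -1.8
front-edge angle rel. to dispenser deg -0.27677460951990335
posts u0 -69.1 v -42.6 42.5 mid -0.1
base u0 -89.2 v -49.7 49.4 mid -0.1
post -1 [-69.1 -60.3 -40.5]
post 1 [-69.  -59.1 -40.3]
```

Emit:
{"api": "arm_command", "payload": {"translation": [[0.2, 0.1, 0.6], [0.2, 0.1, 1.2], [0.2, 0.1, 1.7], [0.2, 0.1, 2.2], [0.2, 0.1, 2.6]], "turn": [0, 0, 0, 0, 0], "hand": [1, 1, 1, 1, 1]}}

```text
clock: 6.43
eef_pos: [0.5657, 0.0047, 0.1199]
tool_rot: [-0.063, 0.998, 0.0, -0.001]
ft_force: [-0.1, -0.1, -1.1]
grip_width: 0.0546
```

```bash
python3 carry.py | grep  "^t "; python3 off.py .119 .137
```

```text
t 6.43 shift cm [ 0.28  0.02 -8.01] turn -0.002 jaw now 97.17 tcp [565.7   4.7 119.9] w 54.6 F [-0.1 -0.1 -1.1]
lid u0 -67.3 v -31.2 32.1 mid 0.5
front-edge angle rel. to dispenser deg -0.6800662992324896
posts u0 -69.2 v -42.3 42.0 mid -0.1
base u0 -89.3 v -49.6 49.5 mid -0.0
post -1 [-68.9 -53.8 -40.2]
post 1 [-69.2 -53.9 -40.2]
```

Emit:
{"api": "arm_command", "payload": {"translation": [[0, 0, 0.6], [0, 0, 1.2], [0, 0, 1.8], [0, 0, 2.4], [0, 0, 2.8]], "turn": [0, 0, 0, 0, 0], "hand": [1, 1, 1, 1, 1]}}

```text
clock: 6.95
eef_pos: [0.567, 0.0047, 0.0931]
tool_rot: [-0.063, 0.998, -0.0, 0.001]
ft_force: [0.2, -0.2, 4.4]
grip_width: 0.0547
```

```bash
cat >> h.py <<'E'
def lidz():
    from workcell import camera,camera_info
    i=camera_info("wrist");p,d=camera("wrist");P=cloud(d,i["mtx"],i["world_to_cam"]);H=P[...,2]
    c,s=np.cos(np.radians(7.3)),np.sin(np.radians(7.3));q=P[...,:2]-[.5623,.0055];U=q@[c,s];V=q@[-s,c]
    m=(d>0)&(U>-.045)&(U<-.02)&(abs(V)<.022);z0=np.median(H[m]);m&=abs(H-z0)<.006
    A=np.c_[U[m]+.03,V[m],np.ones(m.sum())];print("lid z at u=-30, slopes",np.round(np.linalg.lstsq(A,H[m],rcond=None)[0][[2,0,1]],4),m.sum())
    return p
E
python3 -c "
from h import *
lidz();plan(.563,.0045,.07,97.3)"
```

```text
lid z at u=-30, slopes [ 0.1023  0.0082 -0.003 ] 6514
t 7.0 shift cm [0.39 0.03 2.24] turn -0.002 jaw now 97.17 tcp [566.8   4.7  92.4] w 54.9 F [ 1.3 -0.1  1.5]
```

Emit:
{"api": "arm_command", "payload": {"translation": [[0, 0, 0.6], [0, 0, 1.2], [0, 0, 1.8], [0, 0, 2.3], [0, 0, 2.4]], "turn": [0, 0, 0, 0, 0], "hand": [1, 1, 1, 1, 1]}}

```text
clock: 7.42
eef_pos: [0.567, 0.0047, 0.069]
tool_rot: [-0.063, 0.998, 0.0, 0.001]
ft_force: [0.3, 0.6, 4.7]
grip_width: 0.055
```

```bash
python3 -c "
from h import *
lidz();plan(.563,.0045,.07,97.3)"
```

```text
lid z at u=-30, slopes [ 0.0782  0.0098 -0.002 ] 6518
t 7.47 shift cm [ 0.4   0.03 -0.08] turn -0.002 jaw now 97.17 tcp [567.    4.7  69.2] w 54.7 F [ 0.9 -0.3  5.5]
```

Emit:
{"api": "arm_command", "payload": {"translation": [[0, 0, 0.2], [0, 0, 0.2], [0, 0, 0.2]], "turn": [0, 0, 0], "hand": [1, 1, 1]}}

```text
clock: 7.72
eef_pos: [0.567, 0.0047, 0.0678]
tool_rot: [-0.063, 0.998, -0.0, 0.001]
ft_force: [0.5, -0.2, 5.9]
grip_width: 0.0547
```

Emit:
{"api": "arm_command", "payload": {"translation": [[0, 0, 0.2], [0, 0, 0.2], [0, 0, 0.2], [0, 0, 0.2], [0, 0, 0.2]], "turn": [0, 0, 0, 0, 0], "hand": [0.6, 0.3, 0.1, 0.1, 0.1]}}

```text
clock: 8.13
eef_pos: [0.5656, 0.0047, 0.0645]
tool_rot: [-0.063, 0.998, 0.0, -0.001]
ft_force: [0.4, 0.0, 0.4]
grip_width: 0.0769
```

```bash
python3 -c "
from h import *
p=lidz();cv2.imwrite('pics/rel1.png',p[...,::-1]);lidz();plan(.563,.0045,.07,97.3)"
```

```text
lid z at u=-30, slopes [ 0.0823  0.0104 -0.0005] 7355
lid z at u=-30, slopes [ 0.0823  0.0093 -0.0002] 7338
t 8.23 shift cm [ 0.28  0.02 -0.53] turn -0.002 jaw now 97.17 tcp [565.8   4.7  64.6] w 76.8 F [-1.1 -0.4 -0.3]
```

View pics/rel1.png

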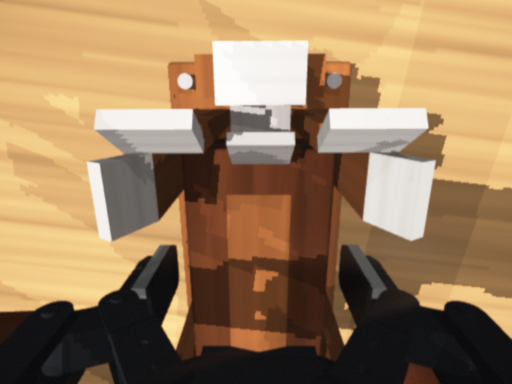

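Emit:
{"api": "arm_command", "payload": {"translation": [[0, 0, -2], [0, 0, -6], [1, 0, -10], [3, 0, -14], [5, 0, -18]], "turn": [0, 0, 0, 0, 0], "hand": [0.1, 0.1, 0, 0, 0]}}

```text
clock: 8.65
eef_pos: [0.5187, -0.0012, 0.241]
tool_rot: [-0.063, 0.998, -0.0, -0.0]
ft_force: [1.3, -0.4, -0.1]
grip_width: 0.0856
```

```bash
python3 - <<'E'
from h import *
from workcell import *
for n in("wrist","scene"):
    i=camera_info(n);p,d=camera(n);P=cloud(d,i["mtx"],i["world_to_cam"]);H=P[...,2]
    c,s=np.cos(np.radians(7.3)),np.sin(np.radians(7.3));q=P[...,:2]-[.5623,.0055];U=q@[c,s];V=q@[-s,c]
    m=(d>0)&(abs(U)<.046)&(abs(V)<.023)&(abs(H-.082)<.012)
    if m.sum()>50:
        A=np.c_[U[m],V[m],np.ones(m.sum())];print(n,"lid",np.linalg.lstsq(A,H[m],rcond=None)[0],m.sum(),np.percentile(U[m],[1,99]))
plan(.5345,-.230,.15,86.7)
E
```

```text
wrist lid [-1.71714110e-04  8.15416927e-05  8.22206438e-02] 4012 [-0.04534686  0.04487281]
scene lid [-0.00113399 -0.00142611  0.08333388] 507 [-0.04433139  0.04380853]
t 8.75 shift cm [  1.59 -22.83   9.71] turn 0.182 jaw now 97.15 tcp [520.7  -1.5 246.9] w 85.5 F [ 1.  -0.8 -0.5]
```

Emit:
{"api": "arm_command", "payload": {"translation": [[1.6, -4, 0], [1.6, -8, 0.5], [1.6, -12, 3], [1.6, -16, 6], [1.6, -20, 9]], "turn": [0.18, 0.18, 0.18, 0.18, 0.18], "hand": [0.1, 0.1, 0.1, 0.1, 0.1]}}

```text
clock: 9.17
eef_pos: [0.5264, -0.1857, 0.162]
tool_rot: [0.027, 1.0, -0.0, 0.001]
ft_force: [0.7, 0.4, 0.3]
grip_width: 0.077
```

```bash
python3 -c "
from h import *
plan(.5345,-.230,.15,86.7)"
```

```text
t 9.17 shift cm [-1.04 -4.37  1.2 ] turn 0.003 jaw now 86.86 tcp [ 526.4 -185.7  162. ] w 77.0 F [0.7 0.4 0.3]
```

Emit:
{"api": "arm_command", "payload": {"translation": [[-1, -3, 1.2], [-1, -4.4, 1.2], [-1, -4.4, 1.2], [-1, -4.4, 1.2]], "turn": [0, 0, 0, 0], "hand": [0.1, 0.1, 0.1, 0.1]}}

```text
clock: 9.5
eef_pos: [0.5335, -0.2287, 0.1505]
tool_rot: [0.028, 1.0, 0.001, -0.0]
ft_force: [-0.7, -0.1, 1.2]
grip_width: 0.0767
```

```bash
python3 - <<'E'
from h import *
from workcell import *
for k in range(2):
    i=camera_info("wrist");p,d=camera("wrist");P=cloud(d,i["mtx"],i["world_to_cam"]);H=P[...,2]
    m=(d>0)&(np.hypot(P[...,0]-.5345,P[...,1]+.23)<.075)&(H>.012)&(H<.024); print(*rect(P,m))
    plan(.5345,-.230,.016,86.7)
cv2.imwrite("pics/flat.png",p[...,::-1])
E
```

```text
[ 534.5 -230.4] [109.6  57.2] -3.5 18.1 7837
t 9.55 shift cm [-0.08 -0.21 13.52] turn 0.003 jaw now 86.86 tcp [ 533.8 -228.   151.2] w 76.5 F [0.5 0.4 0.1]
[ 534.8 -230.2] [110.5  56.7] -3.7 18.0 7839
t 9.6 shift cm [-0.05 -0.25 13.56] turn 0.004 jaw now 86.92 tcp [ 534.  -227.5  151.6] w 76.8 F [-0.6  0.4 -0. ]
```

View pics/flat.png

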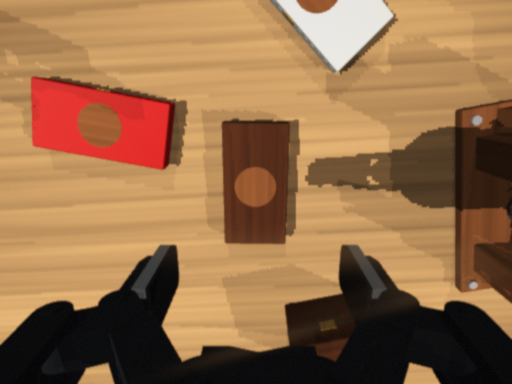

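Round inlay at (187, 255) sits centred between the fingers, with red at (125, 100) clear of the jaws. Grasping now.

Emit:
{"api": "arm_command", "payload": {"translation": [[0, -0.2, 4], [0, -0.2, 8], [0, -0.2, 11.5], [0, -0.2, 12.8], [0, -0.2, 13.4]], "turn": [0, 0, 0, 0, 0], "hand": [0.1, 0.1, 0.1, 0.1, 0.1]}}

```text
clock: 10.02
eef_pos: [0.5319, -0.2278, 0.0145]
tool_rot: [0.026, 1.0, 0.001, -0.002]
ft_force: [-0.2, -0.1, 0.5]
grip_width: 0.0768
```

Emit:
{"api": "arm_command", "payload": {"translation": [[0, 0, 0], [0, 0, 0], [0, 0, 0], [0, 0, 0], [0, 0, 0]], "turn": [0, 0, 0, 0, 0], "hand": [0.3, 0.5, 0.8, 1, 1]}}

```text
clock: 10.43
eef_pos: [0.5351, -0.2308, 0.0188]
tool_rot: [0.027, 1.0, -0.001, 0.002]
ft_force: [-0.3, 0.8, 3.9]
grip_width: 0.0543
```

Emit:
{"api": "arm_command", "payload": {"translation": [[0, 0, 0], [0, 0, 0], [0, 0, 0]], "turn": [0, 0, 0], "hand": [1, 1, 1]}}

```text
clock: 10.68
eef_pos: [0.5351, -0.2308, 0.0188]
tool_rot: [0.027, 1.0, -0.0, 0.002]
ft_force: [-1.0, 1.9, 6.8]
grip_width: 0.054
```

Emit:
{"api": "arm_command", "payload": {"translation": [[0, 0, -3], [0, 0, -7], [0, 0, -11], [0, 0, -15], [0, 0, -18]], "turn": [0, 0, 0, 0, 0], "hand": [1, 1, 1, 1, 1]}}

```text
clock: 11.1
eef_pos: [0.5342, -0.231, 0.2007]
tool_rot: [0.028, 1.0, -0.001, 0.002]
ft_force: [1.2, -0.0, -0.4]
grip_width: 0.0544
```

```bash
python3 -c "
from h import *
plan(.566,.0045,.2,97.3)"
```

```text
t 11.1 shift cm [-1.88 23.68  0.04] turn -0.182 jaw now 86.84 tcp [ 534.2 -231.   200.7] w 54.4 F [ 1.2 -0.  -0.4]
```

Emit:
{"api": "arm_command", "payload": {"translation": [[-1.9, 4, 0], [-1.9, 8, 0], [-1.9, 12, 0], [-1.9, 16, 0], [-1.9, 20, 0]], "turn": [-0.18, -0.18, -0.18, -0.18, -0.18], "hand": [1, 1, 1, 1, 1]}}

```text
clock: 11.52
eef_pos: [0.5632, -0.0304, 0.1969]
tool_rot: [-0.062, 0.998, -0.0, 0.0]
ft_force: [0.5, -0.1, -1.1]
grip_width: 0.0541
```

```bash
python3 -c "
from h import *
plan(.564,.0045,.16,97.3)"
```

```text
t 11.52 shift cm [-0.51  3.45  3.69] turn -0.003 jaw now 97.13 tcp [563.2 -30.4 196.9] w 54.1 F [ 0.5 -0.1 -1.1]
```

Emit:
{"api": "arm_command", "payload": {"translation": [[-0.5, 2, 1], [-0.5, 3.4, 3], [-0.5, 3.4, 4.6], [-0.5, 3.4, 4.6], [-0.5, 3.4, 4.6]], "turn": [0, 0, 0, 0, 0], "hand": [1, 1, 1, 1, 1]}}

```text
clock: 11.93
eef_pos: [0.5633, 0.0026, 0.1501]
tool_rot: [-0.063, 0.998, -0.0, -0.001]
ft_force: [0.9, -0.1, -1.4]
grip_width: 0.0541
```

```bash
python3 carry.py | grep -v "^top"|cut -c1-900; python3 off.py .139 .157
```

```text
t 11.93 shift cm [ 0.02  0.2  -4.99] turn -0.002 jaw now 97.19 tcp [563.3   2.6 150.1] w 54.1 F [ 0.9 -0.1 -1.4]
wrist {np.int64(0): np.int64(2545), np.int64(1): np.int64(1274), np.int64(2): np.int64(22), np.int64(3): np.int64(35), np.int64(4): np.int64(21), np.int64(5): np.int64(50), np.int64(6): np.int64(114), np.int64(7): np.int64(422), np.int64(8): np.int64(1794), np.int64(9): np.int64(2131), np.int64(10): np.int64(804), np.int64(11): np.int64(3566), np.int64(12): np.int64(181), np.int64(13): np.int64(248), np.int64(14): np.int64(20633), np.int64(15): np.int64(5033), np.int64(16): np.int64(1238), np.int64(17): np.int64(1462), np.int64(18): np.int64(2151), np.int64(19): np.int64(8688), np.int64(20): np.int64(5520), np.int64(21): np.int64(11089), np.int64(22): np.int64(4318), np.int64(23): np.int64(1), np.int64(24): np.int64(0), np.int64(25): np.int64(0), np.int64(26): np.int64(0), np.int64(27): np.int64(0), np.int64(28): np.int64(0)}
lid u0 -54.2 v -29.9 25.2 mid -2.4
front-edge angle rel. to dispenser deg -0.09860686480345593
posts u0 -69.3 v -42.6 42.4 mid -0.1
base u0 -89.0 v -49.6 49.5 mid -0.0
post -1 [-68.9 -60.  -40.3]
post 1 [-69.3 -57.1 -40.2]
```

Emit:
{"api": "arm_command", "payload": {"translation": [[0.1, 0.2, 0.6], [0.1, 0.2, 1.2], [0.1, 0.2, 1.8], [0.1, 0.2, 2.3], [0.1, 0.2, 2.6]], "turn": [0, 0, 0, 0, 0], "hand": [1, 1, 1, 1, 1]}}

```text
clock: 12.45
eef_pos: [0.5625, 0.0041, 0.1238]
tool_rot: [-0.062, 0.998, 0.0, -0.001]
ft_force: [-0.7, 0.4, -2.6]
grip_width: 0.0542
```

```bash
python3 carry.py | grep  "^t "; python3 off.py .115 .128;python3 -c "
from h import *
lidz()"
```

```text
t 12.45 shift cm [-0.05  0.03 -7.62] turn -0.003 jaw now 97.15 tcp [562.5   4.1 123.8] w 54.2 F [-0.7  0.4 -2.6]
lid u0 -69.2 v -33.9 34.1 mid 0.1
front-edge angle rel. to dispenser deg -0.13541841788925404
posts u0 -69.2 v -42.2 42.0 mid -0.1
base u0 -89.3 v -49.6 49.3 mid -0.1
post -1 [-69.3 -53.3 -40.2]
post 1 [-69.1 -53.6 -40.1]
lid z at u=-30, slopes [ 0.1232 -0.0052 -0.0002] 5506
```

Emit:
{"api": "arm_command", "payload": {"translation": [[0, 0, 0.5], [0, 0, 1], [0, 0, 1.5], [0, 0, 2], [0, 0, 2.4]], "turn": [0, 0, 0, 0, 0], "hand": [1, 1, 1, 1, 1]}}

```text
clock: 13.02
eef_pos: [0.5645, 0.0045, 0.1015]
tool_rot: [-0.063, 0.998, -0.0, 0.002]
ft_force: [1.6, -0.6, 1.3]
grip_width: 0.0541
```

```bash
python3 -c "
from h import *
lidz();plan(.563,.0045,.079,97.3)"
```

```text
lid z at u=-30, slopes [0.1006 0.0036 0.0007] 5578
t 13.07 shift cm [0.12 0.02 2.17] turn -0.002 jaw now 97.18 tcp [564.2   4.5 100.7] w 54.0 F [2.1 0.2 2.3]
```

Emit:
{"api": "arm_command", "payload": {"translation": [[0, 0, 0.5], [0, 0, 1], [0, 0, 1.5], [0, 0, 2], [0, 0, 2.4]], "turn": [0, 0, 0, 0, 0], "hand": [1, 1, 1, 1, 1]}}

```text
clock: 13.48
eef_pos: [0.5642, 0.0044, 0.0777]
tool_rot: [-0.063, 0.998, -0.0, 0.001]
ft_force: [0.5, 0.1, 6.5]
grip_width: 0.0541
```

```bash
python3 -c "
from h import *
lidz();lidz();plan(.563,.0045,.079,97.3)"
```

```text
lid z at u=-30, slopes [ 0.077  -0.0004  0.0011] 5576
lid z at u=-30, slopes [0.0763 0.0018 0.0009] 5592
t 13.58 shift cm [ 0.11  0.02 -0.16] turn -0.002 jaw now 97.18 tcp [564.2   4.4  77.4] w 54.0 F [0.9 0.2 5.8]
```

Emit:
{"api": "arm_command", "payload": {"translation": [[0, 0, 0], [0, 0, 0], [0, 0, 0], [0, 0, 0], [0, 0, 0]], "turn": [0, 0, 0, 0, 0], "hand": [0.6, 0.3, 0.1, 0.1, 0.1]}}

```text
clock: 14.0
eef_pos: [0.5624, 0.0043, 0.0763]
tool_rot: [-0.063, 0.998, 0.0, -0.001]
ft_force: [1.0, 0.4, 0.0]
grip_width: 0.0766
```

Emit:
{"api": "arm_command", "payload": {"translation": [[0, 0, -0.5], [0, 0, -3], [0, 0, -7], [2, 0, -11], [5, 0, -15]], "turn": [0, 0, 0, 0, 0], "hand": [0.1, 0.1, 0.1, 0.1, 0.1]}}

```text
clock: 14.42
eef_pos: [0.521, -0.001, 0.2197]
tool_rot: [-0.063, 0.998, -0.0, 0.001]
ft_force: [0.7, -0.8, 0.6]
grip_width: 0.0771
```

```bash
python3 - <<'E'
from h import *
from workcell import *
for n in("wrist","scene"):
    i=camera_info(n);p,d=camera(n);P=cloud(d,i["mtx"],i["world_to_cam"]);H=P[...,2]
    c,s=np.cos(np.radians(7.3)),np.sin(np.radians(7.3));q=P[...,:2]-[.5623,.0055];U=q@[c,s];V=q@[-s,c]
    m=(d>0)&(abs(U)<.046)&(abs(V)<.023)&(abs(H-.082)<.012)
    if m.sum()>50:
        A=np.c_[U[m],V[m],np.ones(m.sum())];print(n,"lid",np.linalg.lstsq(A,H[m],rcond=None)[0],m.sum())
    cv2.imwrite(f"pics/end_{n}.png",p[...,::-1])
plan(.5,0,.25,97.3)
E
```

```text
wrist lid [0.00088818 0.00073602 0.08216713] 4593
scene lid [0.00220299 0.00155937 0.08322017] 509
t 14.52 shift cm [ 2.03  0.39 -2.56] turn -0.003 jaw now 97.15 tcp [520.9  -1.3 224.6] w 76.9 F [ 1.7 -0.5  0.5]
```

View pics/end_wrist.png

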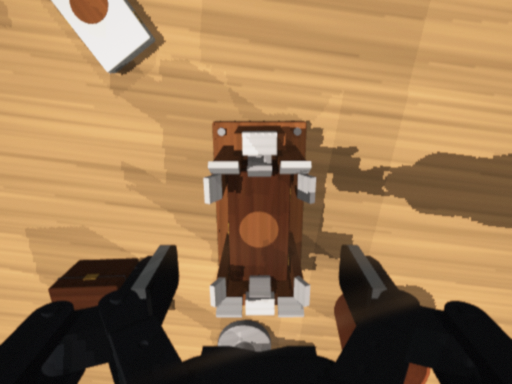

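The flat box, with its round inlay at (230, 260), sits level under both catches at (165, 260) and (288, 260), and the gripper is clear. I'll let the arm settle, then hand in.

Emit:
{"api": "arm_command", "payload": {"translation": [[0, 0, 0], [0, 0, 0], [0, 0, 0], [0, 0, 0], [0, 0, 0]], "turn": [0, 0, 0, 0, 0], "hand": [0.1, 0.1, 0.1, 0.1, 0.1]}}

```text
clock: 14.93
eef_pos: [0.5197, -0.001, 0.2161]
tool_rot: [-0.063, 0.998, 0.0, -0.001]
ft_force: [0.3, 1.2, 0.1]
grip_width: 0.0769
```

```bash
python3 -c "
from workcell import *
print(job_done())"
```

```text
the job is handed in; nothing more can be done
None
```

I refilled the dispenser and handed the job in at about 15 s. The deep box was gripped, pressed down until it snapped under the catches and let go. The flat box then went in on top the same way.

**Last checks:**
- **Deep box, alone:** after release the lid was level at 82.2 mm (wrist camera), against a catch line of 82 mm.
- **Flat box, on top:** after release the lid was again level at 82.2 mm, with slopes under 0.001. The last picture shows the round inlay up and both catches over it.
- **Gripper:** clear of everything at hand-in.
- **Not checked directly:** I had no follower reading, and the deep box is hidden under the flat one, so its final position is inferred. I didn't re-measure the bystanders at the end, but no move took the arm near them.

**Disagreements:**
- **Cameras:** the scene camera read both lids about 1 mm higher than the wrist camera. The top and wrist cameras differed by about 3 to 4 mm in position.
- **Arm position:** it wandered by 2 to 3 mm after moves. I corrected for both by comparing the held box with the posts in the same wrist picture.

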